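# Hold a bag handle bar against the sprung stop for fastening

### The job

I want to glue and screw a fitting onto this wooden bag handle. First take the loose cap off the glue bottle and stand it in the round recess of the cap holder, leaving the bottle where it is; then lay the handle bar flat between the two rails of the jig and push its end straight against the sprung stop with a steady force of about 10 N (the stop's face is then at the scribed lines), never driving the stop to the end of its travel. Finish while still gripping the bar and keeping up that push, as my third hand, and do not disturb the other things on the bench.

Things in the scene. Friction and masses are not known exactly. Their poses are not given: they have to be found in the camera images.
- bottle: White glue bottle standing upright, 64 mm diameter, its sloping shoulder ends in a flat 42 mm wide ring 120 mm above the table; from there a conical nozzle (23 mm wide at its foot, 32 mm tall) rises inside the cap. 0.35 to 0.65 kg, loose. Origin: centre of the underside, z up. The label and yaw do not matter.
- cap: Loose grey cap slipped over the bottle's nozzle, resting on the shoulder ring with no thread or snap (about 4 mm slack all round): a plain tube, outside 36 mm diameter, 45 mm tall, closed on top, open below, inside 30 mm diameter. About 30 g. Origin: centre of its open lower rim (so its top is at +45 mm), z up. Grip it in its upper half, since it sinks 10 mm into the holder.
- holder: Cap holder: fixed flat light wood block 85 x 85 x 22 mm with one round recess in the middle, 46 mm wide and 10 mm deep. Origin: centre of the underside, z up.
- holder_hole0 (a point): Centre of the mouth of the recess, in the block's top face, 22 mm above the table; the recess floor is 10 mm below it.
- bar: Wooden bag handle bar, a plain straight block 150 mm long (its x), 24 mm wide (its y), 36 mm tall (its z), two brass inserts in the top; loose, lying flat on the table, 0.08 to 0.15 kg. Either end may go to the stop. Origin: centre of the underside. Grip it across the 24 mm width.
- jig: Fixed jig: plywood bed 300 mm (x) by 110 mm (y), 20 mm thick. Origin: centre of the underside, z up. Two aluminium rails run along x, from -150 to +130 mm, each 10 mm wide and 10 mm tall (tops 30 mm above the table), with a 34 mm gap centred on y = 0; fingertips must stay above them. The stop stands in the gap; a dark spring housing, 75 mm wide, 42 mm tall, begins at x = 124 mm.
- scribe (a point): Midway between two thin black lines scribed across the rail tops at jig x = +80 mm, y = 0, z = 30 mm: where the stop's front face stands at the right force.
- stop_face (a point): Centre of the front face of the sprung stop, a steel plate 30 mm wide, its top 37 mm above the bed, that faces the jig's -x. At rest it is at jig x = +60 mm, y = 0, z = 38 mm; pushed along jig +x it yields against its spring.
- stop (a joint): How far the stop is pushed in along the jig's +x, in m: 0 at rest, 0.030 at the end of its travel. Spring rate 500 N/m with no preload, so 0.020 means 10 N.
- spool: Wooden thread spool, 40 mm wide, 56 mm tall, standing; loose bystander, leave it alone. Origin: its underside or middle.
- jar: Glass jar with steel lid, 60 mm wide, 75 mm tall; loose bystander, leave it alone. Origin: its underside or middle.
- screwdriver: Screwdriver 190 mm long, lying near the robot; loose bystander, leave it alone. Origin: its underside or middle.
- mallet: Hammer 250 mm long, lying at the far side; loose bystander, leave it alone. Origin: its underside or middle.
- square_bar: Thin wooden slat 120 x 22 x 12 mm, not the handle bar; loose bystander, leave it alone. Origin: its underside or middle.
- weight: Steel weight, a cylinder 60 mm wide, 40 mm tall; loose bystander, leave it alone. Origin: its underside or middle.
There are look-alikes about, which are no part of the job. Leave any pink or turquoise look-alike of the bar alone. There is more than one size of the cap; the one meant has the size given above.

How it is judged:
By the outcome, as a careful person would: the job done as asked, in the order asked, and still so for the second after the job is handed in, while the arm keeps its last pose, push and grip.
It also fails if it takes over 54 s, if anything falls off the work surface, if the arm or the gripper's body presses on something with over 40 N, if the wrist force passes 120 N, or if a joint passes its speed limit or range.

### The arm

A 6-joint arm with a two-finger parallel gripper is mounted at the origin on the work surface. World frame = base frame: x ahead of the robot, y to its left, z up, the work surface at z = 0. Lengths are in m, angles in rad, forces in N, time in s.
With the tool pointing down it reaches from about 0.375 to 0.9 m from the base axis. Payload 3.1 kg.
Tool frame: the origin (TCP) lies on the centre line of the jaws, within the pads' length; the fingertips stand 25 mm ahead of it and the grasp point (between the pads) lies 6 mm ahead of it (manip.tip_extent is the distance from the TCP to the fingertips, in m); z points along the fingers, y is the line along which they close (so a half turn about z gives the same grasp; the last joint's range is limited). The gripper opens to 85 mm and grips with 20 to 120 N. Pads are 22 mm wide; open, the fingers measure 114 mm over their backs; the gripper's body (76 mm by 85 mm) begins 54 mm behind the grasp point. The pads swing forward as they close: fully open they stand 13 mm farther back than shut.
Start: joints at [1.04, 0.527, 1.433, -0, 1.181, -0.178], TCP at [0.215, 0.587, 0.256] pointing down, gripper open.
Joint ranges: [-3.08, 3.08], [-0.75, 2.2], [0.22, 2.44], [-1.43, 4.57], [0, 2.65], [-2.85, 2.85]. Speed limits (rad/s): [2.79, 2.79, 3.14, 3.14, 3.14, 3.14].

### API

Orientations are given as a unit quaternion [x, y, z, w].
In Python, from station import readout, imaging, order, manip gives the robot as it stands.
- The arm moves only by the tool move_arm, never from a script. Its argument "rows" is a list of rows, each a list of 7 numbers: the turn, a rotation vector about the tool's x, y, z in degrees, then the shift along the tool's x, y, z in mm, then the closure, from 0 (fully open) to 1 (shut). A call has 1 to 12 rows; each row is the pose to reach, as a shift and turn from the pose commanded when the call began, along the tool's axes at that moment; what a row does not reach only later rows make up. A row lasts 1/12 s, in which the tool goes at most 41.7 mm and 7.16 degrees, less where a joint would pass 70% of its speed; a pose out of reach is approached as far as the arm can. A call with a gripper value outside its range is refused whole. The fingers move at their own pace and stop on an object; "squeeze" is the grip in N (left out, the last holds). Time passes only in rows, so rows that repeat a pose let the fingers close. It gives the time, the measured TCP pose, the force, the opening and the grip force at its end, in the units of the state.
- readout.sense(): the state, without advancing time (a new reading comes with each control period).
- imaging.snapshot(name): name is "scene" or "top"; returns a dict with "img" (384x512x3 uint8, red, green, blue), "z_map" (384x512 float32, m along the optical axis (not along the pixel's ray), 0 where there is no reading), "fovy" (degrees; the focal length in pixels is half the picture's height over the tangent of half this angle, whatever the lens; pixels are square), "cx", "cy" (the principal point, pixels), "rvec" (rotation vector, rad) and "tvec" (3), from world to camera coordinates, as OpenCV has them. Camera axes: x right, y down, z forward; pixel columns grow to the right and rows downward; lengths in m; the calibration is good to about 2 mm. A picture is of the moment at which its call begins.
- order.sign_off(): hands the job in; it is judged then, once.
The state is a dict: "t": time; "q": joint angles; "qd": joint speeds; "tau": joint torques, N m; "tcp_pos": TCP position; "tool_rot": TCP orientation; "force": force on the tool from outside, world axes, zero at the start; "ft_torque": the same for the moment, N m; "finger_gap": opening from 0.0 (shut) to 1.0 (fully open); "gripper_force": force on a finger pad.
Only numpy, scipy, OpenCV 4.12 (cv2) and the standard library are available. Lean on these libraries where they do the work, as an engineer would, in place of code of your own. Each camera call takes 0.05 s, during which the arm holds its last target. There are 200 camera calls.

## Working session

There is one attempt and no reset: what is moved stays moved. The work goes in short steps, Python scripts to look and compute and a tool call to move; the robot and the scene stay as the last step left them, time stands still between calls to the robot, and variables do not carry over. Pictures are saved under pics/ and viewed, at most 12 in all, crops included, and the job is handed in when it is done.

Besides the shell and the picture viewer there is one more tool, called after "Request:" as name(argument=value, ...) on one line, values as JSON. move_arm: Moves the arm, as the interface text tells. Its arguments: {"type":"object","properties":{"rows":{"type":"array"},"squeeze":{"type":"number"}},"required":["rows"]}

```bash
mkdir -p pics; ls; cat > h.py <<'E'
import numpy as np, cv2
from station import readout, imaging, order, manip
def snap(n):
    s=imaging.snapshot(n); s['f']=192/np.tan(np.radians(s['fovy'])/2); s['R']=cv2.Rodrigues(np.array(s['rvec'],float))[0]; return s
def world(s,u,v,z=None):
    # z given: intersect the ray with height z, else use the depth map
    r=np.array([(u-s['cx'])/s['f'],(v-s['cy'])/s['f'],1.]); R=s['R']; t=np.array(s['tvec'],float).ravel()
    c=-R.T@t; d=R.T@r
    k=float(s['z_map'][int(round(v)),int(round(u))]) if z is None else (z-c[2])/d[2]
    return c+k*d
def cloud(s):
    v,u=np.mgrid[0:384,0:512]; k=s['z_map']
    P=np.stack([(u-s['cx'])/s['f']*k,(v-s['cy'])/s['f']*k,k],-1)
    W=(P-np.array(s['tvec'],float).ravel())@s['R']; W[k==0]=np.nan; return W
E
python3 - <<'E'
from h import *
import pickle
for n in ('scene','top'):
    s=snap(n); pickle.dump(s,open(n+'.pkl','wb')); print(n,s['fovy'],s['cx'],s['cy'],-s['R'].T@np.array(s['tvec']).ravel())
    cv2.imwrite(f'pics/{n}.png',cv2.resize(s['img'][:,:,::-1],(800,600),interpolation=cv2.INTER_CUBIC))
st=readout.sense();print(st['tcp_pos'],st['tool_rot'],st['force'],manip.tip_extent)
E
```

```text
pics
scene 54.52658431410795 247.1502494359488 195.63172798588047 [0.87834594 0.54283163 1.17739982]
top 53.95450270488867 257.6877671022217 196.75552589294273 [ 0.40794755 -0.01720218  1.07995871]
[0.21503201 0.58618951 0.25543443] [ 1.74997229e-01  9.84568419e-01 -9.31403304e-04 -3.60097072e-04] [-0.01483001  0.88211421  0.6646535 ] 0.025
```

View pics/scene.png

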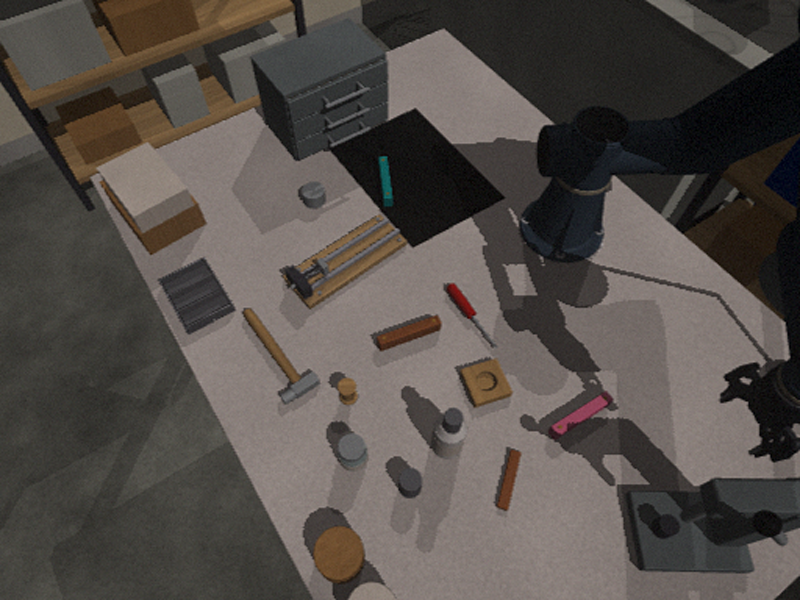

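View pics/top.png

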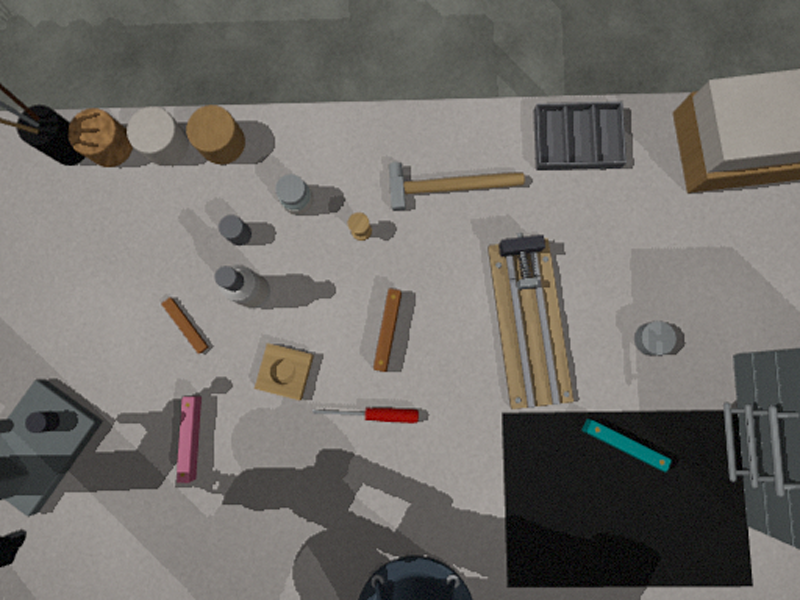

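The scene view shows the bottle with its cap at about (450,425), a loose cap at (410,482), the holder at (486,382), the brown bar at (408,332), the slat at (510,480) and the jig at (345,260).

In the top view (800 px scale):
- **Cap candidates:** the dark cap on the bottle at (232,280) and a dark cap standing on the table at (235,230). The first fits, since it sits on the bottle.
- **Bar candidates:** brown with brass inserts at (388,330), thin slat at (185,325), pink at (188,440) and turquoise at (627,445). The brown one at (388,330) fits.

Next I measure them and confirm in a crop.

```bash
cat > m.py <<'E'
from h import *
import pickle
s=pickle.load(open('top.pkl','rb')); W=cloud(s); K=1.5625
def reg(u0,u1,v0,v1,z0,z1):
    m=np.zeros((384,512),bool); m[int(v0/K):int(v1/K),int(u0/K):int(u1/K)]=1
    return m&(W[...,2]>z0)&(W[...,2]<z1)
def rep(n,*a):
    m=reg(*a); P=W[m]; r=cv2.minAreaRect(P[:,:2].astype(np.float32)*1000)
    print(n,len(P),'z',np.round(np.percentile(P[:,2],[5,50,95]),4),'rect',np.round(r[0],1),np.round(r[1],1),round(r[2],1),'mean',np.round(P.mean(0)[:2]*1000,1))
rep('capB',200,280,250,320,.155,.18)
rep('capT',200,260,205,255,.03,.09)
rep('bottle',200,290,250,320,.07,.14)
rep('holder',245,325,335,410,.016,.03)
rep('bar',365,410,280,380,.03,.045)
rep('slat',155,215,290,360,.006,.03)
rep('jig',480,590,225,415,.012,.06)
rep('rails',480,590,225,415,.026,.034)
rep('housing',480,590,225,270,.038,.05)
rep('stop',500,560,260,320,.045,.07)
rep('spool',340,380,200,250,.04,.07)
c=np.vstack([s['img'][130:270,90:280]]); 
a=cv2.resize(s['img'][120:250,95:270,::-1],None,fx=4.5,fy=4.5,interpolation=cv2.INTER_CUBIC)
cv2.imwrite('pics/c1.png',np.clip(a*1.3,0,255).astype(np.uint8))
b=cv2.resize(s['img'][145:265,300:380,::-1],None,fx=5,fy=5,interpolation=cv2.INTER_CUBIC)
cv2.imwrite('pics/c2.png',np.clip(b*1.3,0,255).astype(np.uint8))
E
python3 m.py
```

```text
capB 161 z [0.1592 0.1632 0.1657] rect [578.8 292.1] [34.3 32.8] 88.1 mean [578.6 291.5]
capT 244 z [0.0343 0.0549 0.0583] rect [689.9 320.6] [42.7 44.5] 88.1 mean [687.8 318.6]
bottle 381 z [0.0752 0.1093 0.1286] rect [576.4 288. ] [53.8 62.3] 62.0 mean [571.7 279.6]
holder 695 z [0.0172 0.0202 0.0232] rect [429.9 231.2] [86.3 84.4] 75.3 mean [430.  230.9]
bar 451 z [0.0309 0.034  0.0373] rect [501.7  42.4] [ 24.1 149.3] 78.7 mean [501.5  42.3]
slat 309 z [0.0069 0.01   0.0133] rect [518.1 418.8] [118.9  23.4] 37.4 mean [517.3 417.8]
jig 4129 z [0.0154 0.0193 0.0486] rect [ 516.8 -214.8] [307.7 111. ] 6.1 mean [ 507.4 -214.1]
rails 671 z [0.0264 0.0286 0.0317] rect [ 510.8 -218.9] [296.   74.3] 7.8 mean [ 500.6 -216.2]
housing 84 z [0.0395 0.0458 0.0494] rect [ 640.3 -196.4] [62.9 51.6] 50.9 mean [ 630.8 -199. ]
stop 106 z [0.0457 0.0526 0.058 ] rect [ 596.  -206.4] [47.7 29.8] 5.2 mean [ 589.  -206.5]
spool 148 z [0.051  0.0543 0.0578] rect [692.9  91.9] [37.3 36.5] 86.1 mean [692.5  90.8]
```

View pics/c1.png

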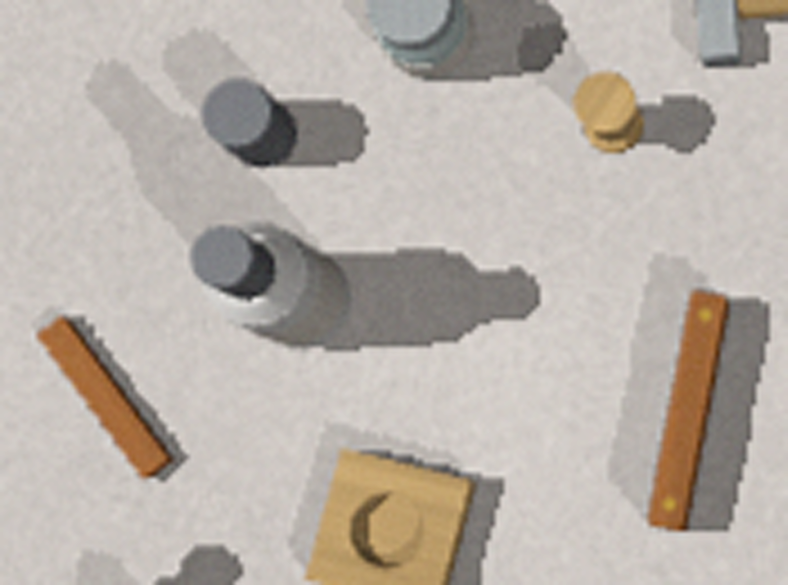

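View pics/c2.png

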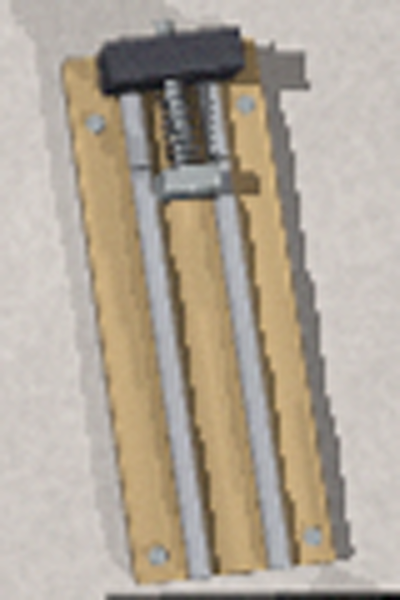

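Crops confirm it. The bottle's cap at crop (233,260) measures 34 mm across with its top at about 0.165 m. The table cap at (240,115) measures about 43 mm, so it's the wrong size. The bar at (690,410) has brass inserts and measures 150 x 24 mm. The jig's stop is at crop (192,182), with the housing at its far (+x) end. Next I refine the poses with both cameras.

```bash
cat > m2.py <<'E'
from h import *
import pickle
for n in ('top','scene'):
    s=pickle.load(open(n+'.pkl','rb')); W=cloud(s); X,Y,Z=W[...,0],W[...,1],W[...,2]
    def rep(nm,c,r,z0,z1,zt):
        m=(np.hypot(X-c[0],Y-c[1])<r)&(Z>z0)&(Z<z1); v,u=np.nonzero(m)
        P=np.array([world(s,a,b,zt) for a,b in zip(u,v)])  # rays cut at the known height
        q=cv2.minAreaRect(P[:,:2].astype(np.float32)*1000); d=P[:,:2]-P[:,:2].mean(0)
        ax=np.linalg.svd(d,full_matrices=False)[2][0]; yaw=np.degrees(np.arctan2(ax[1],ax[0]))
        print(n,nm,len(P),round(float(np.median(Z[m])),4),np.round(q[0],1),np.round(q[1],1),round(q[2],1),'yaw',round((yaw+90)%180-90,1))
    rep('cap',(.579,.292),.03,.157,.175,.165)
    rep('holder',(.43,.231),.07,.0155,.03,.022)
    rep('bar',(.5017,.0424),.09,.029,.045,.036)
    rep('bed',(.5,-.215),.16,.0135,.023,.020)
    rep('stop',(.596,-.206),.04,.045,.07,.057)
    # rail centre lines
    for sg in (1,-1):
        a=np.radians(6.8); 
        L=(Y+.215)*np.cos(a)-(X-.51)*np.sin(a); A=(Y+.215)*np.sin(a)+(X-.51)*np.cos(a)
        m=(abs(A+.03)<.1)&(L*sg>.01)&(L*sg<.035)&(Z>.0255)&(Z<.036); v,u=np.nonzero(m)
        P=np.array([world(s,p,q,.03) for p,q in zip(u,v)]); 
        f=np.polyfit(P[:,0],P[:,1],1); print(' rail',sg,len(P),'yaw',round(float(np.degrees(np.arctan(f[0]))),2),'y at .5',round(float(np.polyval(f,.5)),4))
E
python3 m2.py
```

```text
top cap 158 0.1633 [578.4 290.8] [34.5 33.1] 45.3 yaw 64.1
top holder 712 0.0202 [429.8 230.5] [86.4 84.3] 75.3 yaw -84.1
top bar 455 0.034 [501.2  42.2] [ 23.9 148.5] 78.7 yaw -11.4
top bed 2911 0.0184 [ 508.9 -214.7] [291.6 110. ] 6.2 yaw 6.9
top stop 127 0.0512 [ 602.8 -206.5] [64.4 30.3] 1.0 yaw 8.7
 rail 1 253 yaw 6.0 y at .5 -0.1941
 rail -1 259 yaw 6.22 y at .5 -0.2382
scene cap 124 0.1642 [576.6 294.8] [32.7 34.6] 56.7 yaw 27.2
scene holder 499 0.0213 [427.2 233.9] [87.8 87.1] 74.5 yaw 44.5
scene bar 274 0.0352 [498.9  46.3] [ 26.4 149.7] 78.6 yaw -11.4
scene bed 1114 0.0191 [ 509.4 -210.7] [299.9 115.2] 6.6 yaw 9.8
scene stop 69 0.0516 [ 601.2 -201.2] [64.6 34.1] 3.4 yaw 6.6
 rail 1 133 yaw 5.84 y at .5 -0.1915
 rail -1 114 yaw 6.08 y at .5 -0.2355
```

```bash
cat > go.py <<'E'
import sys
from h import *
from scipy.spatial.transform import Rotation as Ro
x,y,z,phi=map(float,sys.argv[1:5]); st=readout.sense()
R=Ro.from_quat(st['tool_rot']); f=np.radians(phi)
T=Ro.from_matrix(np.array([[np.cos(f),np.sin(f),0],[np.sin(f),-np.cos(f),0],[0,0,-1]]))
print('turn',np.round(np.degrees((R.inv()*T).as_rotvec()),2),'shift',np.round(R.inv().apply(np.array([x,y,z])-np.array(st['tcp_pos'])*1000),1))
print('t',st['t'],'tcp',np.round(st['tcp_pos'],4),'F',np.round(st['force'],2),'gap',st['finger_gap'],'q',np.round(st['q'],2))
E
python3 go.py 577.5 292.8 220 168.7
```

```text
turn [-0.11 -0.03 -8.86] shift [-441.4 -150.4   35.6]
t 0.1 tcp [0.215  0.5862 0.2554] F [-0.01  0.88  0.66] gap 0.9963674405618498 q [ 1.04  0.53  1.43  0.    1.18 -0.18]
```

Request:
move_arm(rows=[[0,0,-2,-40,-13,0,0],[0,0,-4,-80,-27,0,0],[0,0,-6,-118,-40,3,0],[0,0,-8,-156,-53,6,0],[0,0,-9,-194,-66,10,0],[0,0,-9,-232,-79,15,0],[0,0,-9,-270,-92,20,0],[0,0,-9,-308,-105,25,0],[0,0,-9,-346,-118,30,0],[0,0,-9,-384,-131,34,0],[0,0,-9,-420,-143,36,0],[0,0,-9,-441.4,-150.4,36,0]], squeeze=40)

```text
t: 1.1
tcp_pos: [0.5807, 0.2902, 0.2191]
tool_rot: [0.099, 0.995, -0.001, 0.0]
force: [0.0, 0.7, 0.2]
finger_gap: 1.0
gripper_force: 0.0
```

Request:
move_arm(rows=[[0,0,0,0,0,0,0],[0,0,0,0,0,0,0],[0,0,0,0,0,0,0]])

```text
t: 1.35
tcp_pos: [0.5769, 0.2936, 0.2197]
tool_rot: [0.097, 0.995, -0.0, -0.001]
force: [0.1, 0.8, -0.5]
finger_gap: 0.999
gripper_force: 0.0
```

```bash
python3 go.py 577.5 292.8 162 168.7
```

```text
turn [-0.03 -0.12  0.13] shift [-0.9 -0.6 57.7]
t 1.35 tcp [0.5769 0.2936 0.2197] F [ 0.07  0.82 -0.46] gap 0.9987953639700224 q [ 0.3   0.6   1.41  0.    1.14 -1.08]
```

Request:
move_arm(rows=[[0,0,0,-1,-1,12,0],[0,0,0,-1,-1,26,0],[0,0,0,-1,-1,40,0],[0,0,0,-1,-1,50,0],[0,0,0,-1,-1,57,0],[0,0,0,-1,-1,57.5,0],[0,0,0,-1,-1,57.5,0],[0,0,0,-1,-1,57.5,0]])

```text
t: 2.02
tcp_pos: [0.5789, 0.2926, 0.1633]
tool_rot: [0.097, 0.995, 0.0, 0.001]
force: [-0.3, -0.3, 0.0]
finger_gap: 0.998
gripper_force: 0.0
```

```bash
python3 - <<'E'
from h import *
s=snap('scene'); a=cv2.resize(s['img'][190:340,210:360,::-1],None,fx=4,fy=4,interpolation=cv2.INTER_CUBIC)
cv2.imwrite('pics/c3.png',np.clip(a*1.5,0,255).astype(np.uint8)); print(readout.sense()['force'])
E
```

```text
[-0.52710316 -0.35901769  0.35645339]
```

View pics/c3.png

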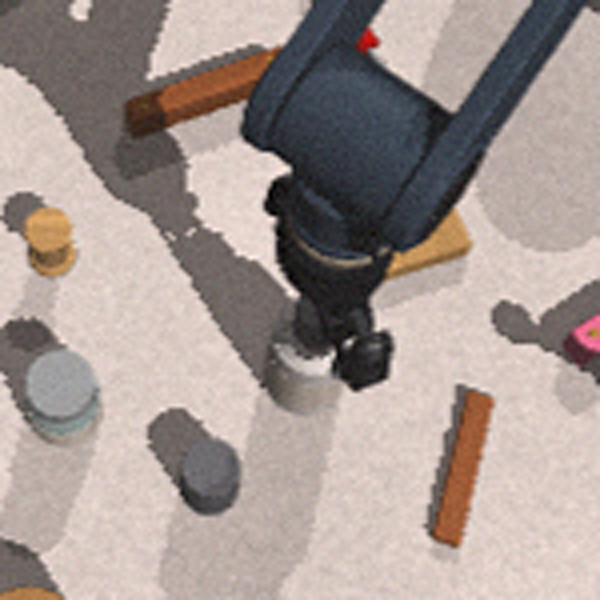

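The open fingers straddle the cap above the bottle at about (315,330), with nothing else touched. Closing now.

Request:
move_arm(rows=[[0,0,0,0,0,0,0.3],[0,0,0,0,0,0,0.5],[0,0,0,0,0,0,1],[0,0,0,0,0,0,1],[0,0,0,0,0,0,1],[0,0,0,0,0,0,1],[0,0,0,0,0,0,1],[0,0,0,0,0,0,1],[0,0,0,0,0,0,1],[0,0,0,0,0,0,1]], squeeze=30)

```text
t: 2.9
tcp_pos: [0.579, 0.2923, 0.1633]
tool_rot: [0.097, 0.995, 0.0, 0.0]
force: [-0.4, -0.9, 4.5]
finger_gap: 0.407
gripper_force: 30.3
```

Request:
move_arm(rows=[[0,0,0,0,0,-4,1],[0,0,0,0,0,-10,1],[0,0,0,0,0,-18,1],[0,0,0,0,0,-26,1],[0,0,0,0,0,-34,1],[0,0,0,0,0,-42,1],[0,0,0,0,0,-50,1],[0,0,0,0,0,-56,1],[0,0,0,0,0,-60,1],[0,0,0,0,0,-60,1],[0,0,0,0,0,-60,1]])

```text
t: 3.82
tcp_pos: [0.5786, 0.2923, 0.223]
tool_rot: [0.097, 0.995, 0.0, 0.0]
force: [-0.6, 0.1, -0.5]
finger_gap: 0.409
gripper_force: 30.0
```

```bash
python3 go.py 428.5 232.2 110 168.7
```

```text
turn [0.01 0.02 0.15] shift [135.7 -88.  113. ]
t 3.8167 tcp [0.5786 0.2923 0.223 ] F [-0.59  0.08 -0.53] gap 0.40863658086243443 q [ 0.3   0.6   1.4  -0.    1.14 -1.08]
```

Request:
move_arm(rows=[[0,0,0,18,-12,0,1],[0,0,0,42,-27,0,1],[0,0,0,68,-44,0,1],[0,0,0,92,-60,18,1],[0,0,0,112,-73,45,1],[0,0,0,126,-82,75,1],[0,0,0,133,-87,98,1],[0,0,0,134.5,-88,112,1],[0,0,0,134.5,-88,120,1],[0,0,0,134.5,-88,120,1],[0,0,0,134.5,-88,120,1],[0,0,0,134.5,-88,120,1]])

```text
t: 4.82
tcp_pos: [0.4309, 0.2323, 0.1035]
tool_rot: [0.097, 0.995, 0.0, 0.001]
force: [-0.3, -0.1, -0.7]
finger_gap: 0.409
gripper_force: 30.0
```

```bash
python3 go.py 429.8 232.2 55.3 168.7; python3 - <<'E'
from h import *
s=snap('top'); a=s['img'][200:270,145:220,::-1]; b=snap('scene')['img'][215:275,270:345,::-1]
z=lambda i:cv2.resize(i,(390,390),interpolation=cv2.INTER_CUBIC)
cv2.imwrite('pics/c4.png',np.clip(np.hstack([z(a),z(b)])*1.5,0,255).astype(np.uint8))
E
```

```text
turn [0.06 0.12 0.15] shift [ 1.2 -0.4 48.2]
t 4.8167 tcp [0.4309 0.2323 0.1035] F [-0.26 -0.07 -0.74] gap 0.40917694683075273 q [ 0.27  0.61  1.9  -0.    0.64 -1.11]
```

View pics/c4.png

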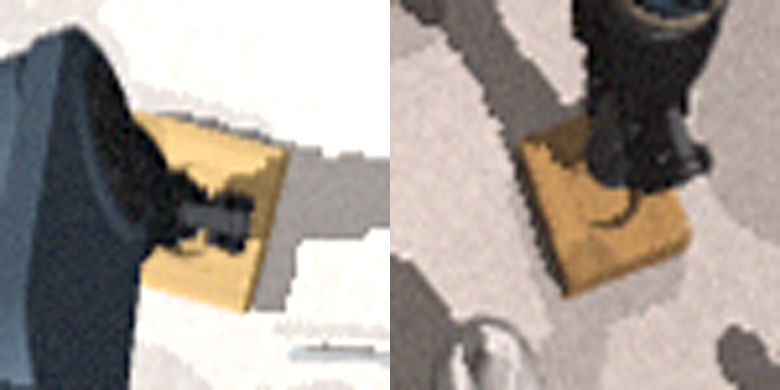

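Left (top view), the cap sits between the fingers at (210,220), over the block. Right (scene view), the fingers are above the recess at (625,205) and the uncapped bottle still stands at (480,360). Descending.

Request:
move_arm(rows=[[0,0,0,1,-0.5,8,1],[0,0,0,1,-0.5,18,1],[0,0,0,1,-0.5,26,1],[0,0,0,1,-0.5,32,1],[0,0,0,1,-0.5,36,1],[0,0,0,1,-0.5,40,1],[0,0,0,1,-0.5,43,1],[0,0,0,1,-0.5,43,1],[0,0,0,1,-0.5,43,1]])

```text
t: 5.67
tcp_pos: [0.4286, 0.2316, 0.0597]
tool_rot: [0.097, 0.995, -0.0, -0.0]
force: [-0.1, -0.0, -0.8]
finger_gap: 0.408
gripper_force: 30.0
```

Request:
move_arm(rows=[[0,0,0,0,0,1,1],[0,0,0,0,0,2,1],[0,0,0,0,0,3,1],[0,0,0,0,0,4,1],[0,0,0,0,0,4,1],[0,0,0,0,0,4,1]])

```text
t: 6.17
tcp_pos: [0.4286, 0.2316, 0.0558]
tool_rot: [0.097, 0.995, -0.0, -0.0]
force: [0.3, -0.6, -1.1]
finger_gap: 0.406
gripper_force: 30.0
```

Request:
move_arm(rows=[[0,0,0,0,0,0.5,1],[0,0,0,0,0,1,1],[0,0,0,0,0,1,1],[0,0,0,0,0,1,1]])

```text
t: 6.5
tcp_pos: [0.4287, 0.2317, 0.0553]
tool_rot: [0.097, 0.995, 0.0, 0.0]
force: [-0.2, -1.0, 5.5]
finger_gap: 0.41
gripper_force: 30.4
```

Contact on the floor of the recess, so I open and retreat.

Request:
move_arm(rows=[[0,0,0,0,0,0,0.5],[0,0,0,0,0,0,0.3],[0,0,0,0,0,0,0.1],[0,0,0,0,0,0,0],[0,0,0,0,0,0,0],[0,0,0,0,0,0,0],[0,0,0,0,0,0,0]])

```text
t: 7.08
tcp_pos: [0.4285, 0.2316, 0.0547]
tool_rot: [0.097, 0.995, -0.0, -0.0]
force: [0.6, -0.2, 0.3]
finger_gap: 0.998
gripper_force: 0.0
```

Request:
move_arm(rows=[[0,0,0,0,0,-8,0],[0,0,0,0,0,-22,0],[0,0,0,0,0,-42,0],[0,0,0,0,0,-62,0],[0,0,0,0,0,-80,0],[0,0,0,0,0,-95,0],[0,0,0,0,0,-100,0],[0,0,0,0,0,-100,0],[0,0,0,0,0,-100,0]])

```text
t: 7.83
tcp_pos: [0.4284, 0.2316, 0.1549]
tool_rot: [0.097, 0.995, 0.0, 0.0]
force: [0.0, -0.1, -0.1]
finger_gap: 0.998
gripper_force: 0.0
```

```bash
python3 go.py 500 44.3 120 168.65
```

```text
turn [0.01 0.01 0.19] shift [-106.5 -169.9   34.9]
t 7.8333 tcp [0.4284 0.2316 0.1549] F [ 0.05 -0.11 -0.15] gap 0.9984762742965748 q [ 0.27  0.51  1.87  0.    0.76 -1.11]
```

Request:
move_arm(rows=[[0,0,0,-10,-17,0,0],[0,0,0,-26,-42,0,0],[0,0,0,-44,-70,5,0],[0,0,0,-62,-99,12,0],[0,0,0,-80,-127,22,0],[0,0,0,-95,-151,30,0],[0,0,0,-104,-166,35,0],[0,0,0,-106.5,-170,35,0],[0,0,0,-106.5,-170,35,0],[0,0,0,-106.5,-170,35,0],[0,0,0,-106.5,-170,35,0]])

```text
t: 8.75
tcp_pos: [0.4992, 0.0454, 0.1197]
tool_rot: [0.097, 0.995, 0.0, -0.001]
force: [-0.7, 0.5, 0.3]
finger_gap: 1.003
gripper_force: 0.0
```

```bash
python3 go.py 500 44.3 39 168.65; python3 - <<'E'
from h import *
s=snap('top'); a=s['img'][190:270,145:235,::-1]; t=snap('scene'); b=t['img'][190:280,225:345,::-1]
z=lambda i:cv2.resize(i,(400,400),interpolation=cv2.INTER_CUBIC)
cv2.imwrite('pics/c5.png',np.clip(np.hstack([z(a),z(b)])*1.5,0,255).astype(np.uint8))
for n,q in (('top',s),('scene',t)):
    W=cloud(q); m=(np.hypot(W[...,0]-.4285,W[...,1]-.232)<.04)&(W[...,2]>.045)&(W[...,2]<.08); P=W[m]; print(n,len(P),np.round(P.mean(0),4) if len(P) else '')
E
```

```text
turn [ 0.01 -0.09  0.26] shift [-1.1 -1.  80.7]
t 8.75 tcp [0.4992 0.0454 0.1197] F [-0.67  0.51  0.3 ] gap 1.003293471439276 q [-0.13  0.58  1.86  0.    0.7  -1.51]
top 99 [0.4297 0.234  0.055 ]
scene 95 [0.4269 0.2345 0.0556]
```

View pics/c5.png

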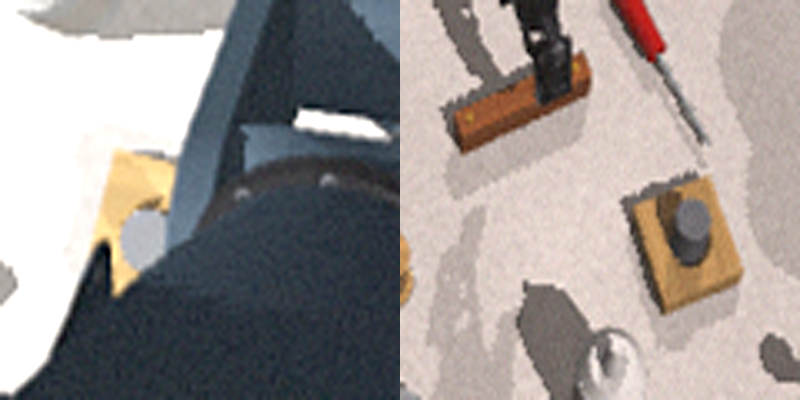

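The right view shows the cap upright in the recess at (690,230), its top at about 0.057 m. The bottle stands at (612,370), and the gripper is over the bar at (525,95). Next I grip the bar.

Request:
move_arm(rows=[[0,0,0,-0.5,-0.5,14,0],[0,0,0,-0.5,-0.5,32,0],[0,0,0,-0.5,-0.5,50,0],[0,0,0,-0.5,-0.5,64,0],[0,0,0,-0.5,-0.5,74,0],[0,0,0,-0.5,-0.5,80,0],[0,0,0,-0.5,-0.5,80,0],[0,0,0,-0.5,-0.5,80,0],[0,0,0,-0.5,-0.5,80,0]])

```text
t: 9.6
tcp_pos: [0.501, 0.0438, 0.0404]
tool_rot: [0.097, 0.995, -0.0, 0.001]
force: [0.0, -0.8, -0.6]
finger_gap: 0.996
gripper_force: 0.0
```

Request:
move_arm(rows=[[0,0,0,0,0,0,0.4],[0,0,0,0,0,0,0.6],[0,0,0,0,0,0,1],[0,0,0,0,0,0,1],[0,0,0,0,0,0,1],[0,0,0,0,0,0,1],[0,0,0,0,0,0,1],[0,0,0,0,0,0,1],[0,0,0,0,0,0,1],[0,0,0,0,0,0,1],[0,0,0,0,0,0,1]], squeeze=70)

```text
t: 10.52
tcp_pos: [0.5008, 0.0436, 0.0403]
tool_rot: [0.097, 0.995, -0.0, 0.0]
force: [-1.0, -0.3, 6.3]
finger_gap: 0.264
gripper_force: 69.5
```

Request:
move_arm(rows=[[0,0,0,0,0,-6,1],[0,0,0,0,0,-16,1],[0,0,0,0,0,-28,1],[0,0,0,0,0,-42,1],[0,0,0,0,0,-56,1],[0,0,0,0,0,-68,1],[0,0,0,0,0,-75,1],[0,0,0,0,0,-75,1],[0,0,0,0,0,-75,1]])

```text
t: 11.27
tcp_pos: [0.5006, 0.0436, 0.1152]
tool_rot: [0.097, 0.995, -0.0, 0.0]
force: [-0.1, 0.3, -1.0]
finger_gap: 0.269
gripper_force: 68.6
```

```bash
python3 go.py 487 -216.2 115 186.05
```

```text
turn [-1.000e-02  4.000e-02 -1.721e+01] shift [-3.690e+01 -2.576e+02  2.000e-01]
t 11.2667 tcp [0.5006 0.0436 0.1152] F [-0.05  0.26 -0.98] gap 0.2685166368349029 q [-0.14  0.59  1.86 -0.    0.69 -1.51]
```

Request:
move_arm(rows=[[0,0,-1,-1,-10,0,1],[0,0,-3,-3,-28,0,1],[0,0,-5,-6,-52,0,1],[0,0,-7,-9,-80,0,1],[0,0,-9,-12,-110,0,1],[0,0,-11,-15,-140,0,1],[0,0,-13,-18,-170,0,1],[0,0,-15,-21,-200,0,1],[0,0,-16.5,-25,-228,0,1],[0,0,-17.2,-27.5,-248,0,1],[0,0,-17.2,-28.3,-258,0,1],[0,0,-17.2,-28.3,-260.2,0,1]])

```text
t: 12.27
tcp_pos: [0.4777, -0.2188, 0.1141]
tool_rot: [-0.051, 0.999, 0.0, -0.0]
force: [0.3, 0.5, -2.2]
finger_gap: 0.265
gripper_force: 68.7
```

Request:
move_arm(rows=[[0,0,0,0,0,0,1],[0,0,0,0,0,0,1],[0,0,0,0,0,0,1]])

```text
t: 12.52
tcp_pos: [0.4776, -0.2153, 0.1146]
tool_rot: [-0.053, 0.999, 0.001, -0.001]
force: [-0.1, -0.5, -1.4]
finger_gap: 0.26
gripper_force: 68.7
```

```bash
python3 go.py 478 -217.1 65 186.05; python3 - <<'E'
from h import *
s=snap('top'); a=s['img'][145:265,300:380,::-1]; t=snap('scene'); b=t['img'][125:205,170:270,::-1]
z=lambda i,w,h:cv2.resize(i,(w,h),interpolation=cv2.INTER_CUBIC)
cv2.imwrite('pics/c6.png',np.clip(np.hstack([z(a,320,480),z(b,480,480)])*1.4,0,255).astype(np.uint8))
for n,q in (('top',s),('scene',t)):
    W=cloud(q); v,u=np.nonzero((np.hypot(W[...,0]-.478,W[...,1]+.217)<.1)&(W[...,2]>.103)&(W[...,2]<.116))
    P=np.array([world(q,i,j,.111) for i,j in zip(u,v)]); 
    if len(P): print(n,len(P),cv2.minAreaRect(P[:,:2].astype(np.float32)*1000))
    v,u=np.nonzero((np.hypot(W[...,0]-.578,W[...,1]+.206)<.03)&(W[...,2]>.047)&(W[...,2]<.065))
    P=np.array([world(q,i,j,.057) for i,j in zip(u,v)]); A=P[:,0]*np.cos(.1056)+P[:,1]*np.sin(.1056); print('stop top along-axis',np.round(np.percentile(A,[0,3,10,50]),4))
E
```

```text
turn [ 0.08 -0.07  0.08] shift [-0.3 -1.9 49.6]
t 12.5167 tcp [ 0.4776 -0.2153  0.1146] F [-0.14 -0.46 -1.36] gap 0.26044042756765934 q [-0.64  0.61  1.8   0.    0.73 -2.32]
top 62 ((537.1672973632812, -200.6426544189453), (17.090795516967773, 40.922706604003906), 61.71308135986328)
stop top along-axis [0.5461 0.5466 0.5478 0.5552]
scene 171 ((477.2937927246094, -209.35577392578125), (48.87677764892578, 148.27584838867188), 88.25917053222656)
stop top along-axis [0.545  0.5453 0.5458 0.554 ]
```

View pics/c6.png

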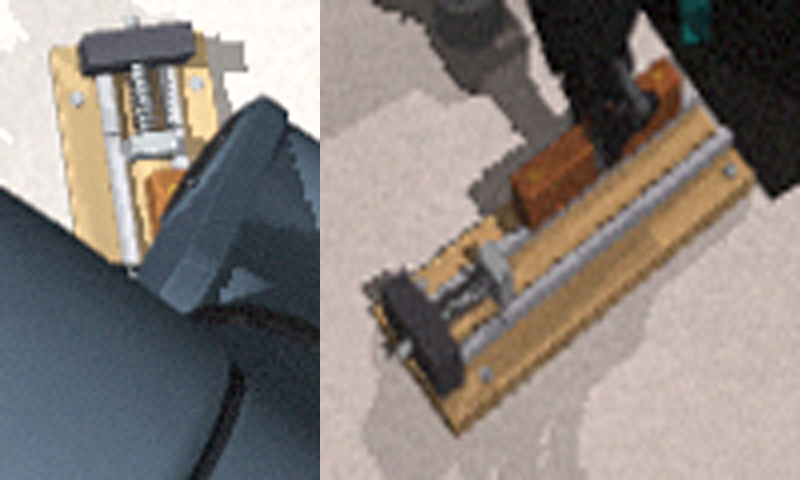

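The bar is held aligned above the jig: in the left view its front end at (165,195) points at the stop at (155,145). In the right view the bar at (550,190) appears displaced from the gap only because it is raised. Lowering in steps and watching the force.

Request:
move_arm(rows=[[0,0,0,-0.3,-1,8,1],[0,0,0,-0.3,-1.9,18,1],[0,0,0,-0.3,-1.9,27,1],[0,0,0,-0.3,-1.9,34,1],[0,0,0,-0.3,-1.9,39,1],[0,0,0,-0.3,-1.9,42,1],[0,0,0,-0.3,-1.9,43,1],[0,0,0,-0.3,-1.9,43,1],[0,0,0,-0.3,-1.9,43,1]])

```text
t: 13.37
tcp_pos: [0.4786, -0.2191, 0.0719]
tool_rot: [-0.053, 0.999, -0.0, 0.0]
force: [-0.2, 0.2, -1.1]
finger_gap: 0.267
gripper_force: 68.7
```

```bash
python3 go.py 478 -217.1 60.3 186.05; python3 - <<'E'
from h import *
s=snap('top'); a=s['img'][170:230,310:370,::-1]; t=snap('scene'); b=t['img'][125:205,170:270,::-1]
z=lambda i,w,h:cv2.resize(i,(w,h),interpolation=cv2.INTER_CUBIC)
cv2.imwrite('pics/c7.png',np.clip(np.hstack([z(a,300,480),z(b,500,480)])*1.4,0,255).astype(np.uint8))
E
```

```text
turn [-0.01  0.02 -0.01] shift [ 0.4  2.1 11.6]
t 13.3667 tcp [ 0.4786 -0.2191  0.0719] F [-0.21  0.19 -1.1 ] gap 0.2672986709722541 q [-0.64  0.69  1.82  0.    0.63 -2.32]
```

View pics/c7.png

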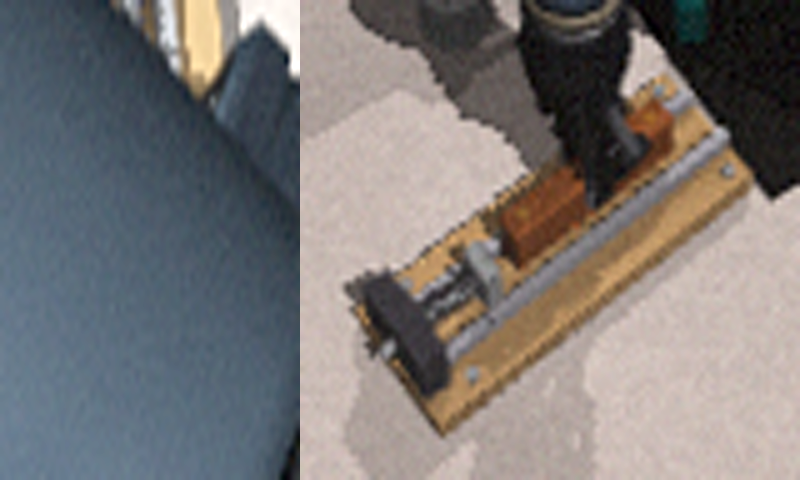

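Request:
move_arm(rows=[[0,0,0,0,1,0,1],[0,0,0,0.3,2,0,1],[0,0,0,0.3,2,0,1],[0,0,0,0.3,2,0,1]])

```text
t: 13.8
tcp_pos: [0.478, -0.2169, 0.072]
tool_rot: [-0.053, 0.999, -0.0, 0.0]
force: [-0.6, -0.6, -1.0]
finger_gap: 0.265
gripper_force: 68.7
```

```bash
python3 go.py 478 -217.1 60.3 186.05; python3 - <<'E'
from h import *
q=snap('scene'); W=cloud(q); c,s_=np.cos(.1056),np.sin(.1056)
def jig(P): # along and lateral, relative to point (.5,-.2135), the scene camera's own rail centre
    d=P[...,:2]-np.array([.5,-.2135]); return np.stack([d[...,0]*c+d[...,1]*s_,d[...,1]*c-d[...,0]*s_],-1)*1000
J=jig(W); zt=.0676
v,u=np.nonzero((abs(J[...,1])<22)&(J[...,0]>-5)&(J[...,0]<60)&(W[...,2]>.0625)&(W[...,2]<.072))
P=jig(np.array([world(q,i,j,zt) for i,j in zip(u,v)])); print(len(P))
for a in range(0,55,8):
    k=P[(P[:,0]>=a)&(P[:,0]<a+8)]; 
    if len(k): print(a,len(k),np.round([k[:,1].min(),k[:,1].max(),k[:,1].mean(),k[:,0].max()],1))
E
```

```text
turn [-0.    0.01 -0.  ] shift [-0.  -0.2 11.7]
t 13.8 tcp [ 0.478  -0.2169  0.072 ] F [-0.64 -0.61 -0.99] gap 0.2646004944769422 q [-0.64  0.69  1.82  0.    0.63 -2.32]
80
0 11 [-8.2 13.6  3.4  7.7]
8 9 [-9.2 14.9  2.6 13.5]
16 13 [-10.2  13.8   2.2  22. ]
24 11 [-8.9 11.5  1.2 30.4]
32 13 [-9.9 14.1  2.1 38.8]
40 12 [-8.6 13.   2.1 47.2]
48 3 [-3.6 12.   3.6 52.3]
```

The bar sits about 2 mm to +y of the rails' centre line, so I shift it by -1.5 mm and lower to the bed.

Request:
move_arm(rows=[[0,0,0,0,-1.5,0,1],[0,0,0,0,-1.5,3,1],[0,0,0,0,-1.5,6,1],[0,0,0,0,-1.5,8,1],[0,0,0,0,-1.5,9.5,1],[0,0,0,0,-1.5,10.5,1],[0,0,0,0,-1.5,10.5,1],[0,0,0,0,-1.5,10.5,1]])

```text
t: 14.52
tcp_pos: [0.4781, -0.2184, 0.0612]
tool_rot: [-0.053, 0.999, 0.0, -0.0]
force: [-0.2, 0.3, -1.8]
finger_gap: 0.26
gripper_force: 68.7
```

Request:
move_arm(rows=[[0,0,0,0,0,0.5,1],[0,0,0,0,0,1,1],[0,0,0,0,0,1,1],[0,0,0,0,0,1,1]])

```text
t: 14.85
tcp_pos: [0.4782, -0.2185, 0.0603]
tool_rot: [-0.053, 0.999, -0.0, 0.0]
force: [-0.3, -0.2, -0.2]
finger_gap: 0.266
gripper_force: 68.7
```

Request:
move_arm(rows=[[0,0,0,0,0,0.4,1],[0,0,0,0,0,0.4,1],[0,0,0,0,0,0.4,1]])

```text
t: 15.1
tcp_pos: [0.4782, -0.2185, 0.0603]
tool_rot: [-0.053, 0.999, -0.0, 0.0]
force: [-0.6, 0.6, 3.6]
finger_gap: 0.266
gripper_force: 69.3
```

Request:
move_arm(rows=[[0,0,0,-1,0,-0.2,1],[0,0,0,-3,0,-0.2,1],[0,0,0,-6,0,-0.2,1],[0,0,0,-9,0,-0.2,1],[0,0,0,-11,0,-0.2,1],[0,0,0,-12,0,-0.2,1],[0,0,0,-12,0,-0.2,1],[0,0,0,-12,0,-0.2,1]])

```text
t: 15.77
tcp_pos: [0.4897, -0.217, 0.0603]
tool_rot: [-0.053, 0.999, 0.0, -0.0]
force: [-3.6, -1.0, 5.4]
finger_gap: 0.265
gripper_force: 69.6
```

Request:
move_arm(rows=[[0,0,0,-2,0,0,1],[0,0,0,-4,0,0,1],[0,0,0,-6,0,0,1],[0,0,0,-8,0,0,1],[0,0,0,-10,0,0,1],[0,0,0,-10,0,0,1],[0,0,0,-10,0,0,1]])

```text
t: 16.35
tcp_pos: [0.4993, -0.2159, 0.0603]
tool_rot: [-0.053, 0.999, 0.0, -0.001]
force: [-4.6, -0.3, 7.2]
finger_gap: 0.263
gripper_force: 69.7
```

```bash
python3 go.py 478 -217.1 60.3 186.05
```

```text
turn [ 0.05 -0.1   0.02] shift [21.3  1.1  0. ]
t 16.35 tcp [ 0.4993 -0.2159  0.0603] F [-4.57 -0.29  7.25] gap 0.26316430233856836 q [-0.61  0.73  1.77 -0.    0.64 -2.29]
```

Request:
move_arm(rows=[[0,0,0,0,0,-0.3,1],[0,0,0,0,0,-0.3,1],[0,0,0,0,0,-0.3,1]])

```text
t: 16.6
tcp_pos: [0.4995, -0.2159, 0.0603]
tool_rot: [-0.053, 0.999, 0.0, -0.001]
force: [-4.4, 0.8, 3.1]
finger_gap: 0.265
gripper_force: 69.4
```

Request:
move_arm(rows=[[0,0,0,-2,0,0,1],[0,0,0,-4,0,0,1],[0,0,0,-5,0,0,1],[0,0,0,-5,0,0,1],[0,0,0,-5,0,0,1]])

```text
t: 17.02
tcp_pos: [0.5037, -0.2154, 0.0603]
tool_rot: [-0.053, 0.999, 0.001, -0.001]
force: [-7.1, -1.3, 5.1]
finger_gap: 0.266
gripper_force: 69.6
```

```bash
python3 - <<'E'
from h import *
c,s_=np.cos(.1056),np.sin(.1056)
t=snap('scene'); W=cloud(t); b=t['img'][130:190,175:250,::-1]
cv2.imwrite('pics/c8.png',np.clip(cv2.resize(b,(750,600),interpolation=cv2.INTER_CUBIC)*1.4,0,255).astype(np.uint8))
print(readout.sense()['force'])
E
```

```text
[-6.34904362 -1.35395455  4.0589613 ]
```

View pics/c8.png

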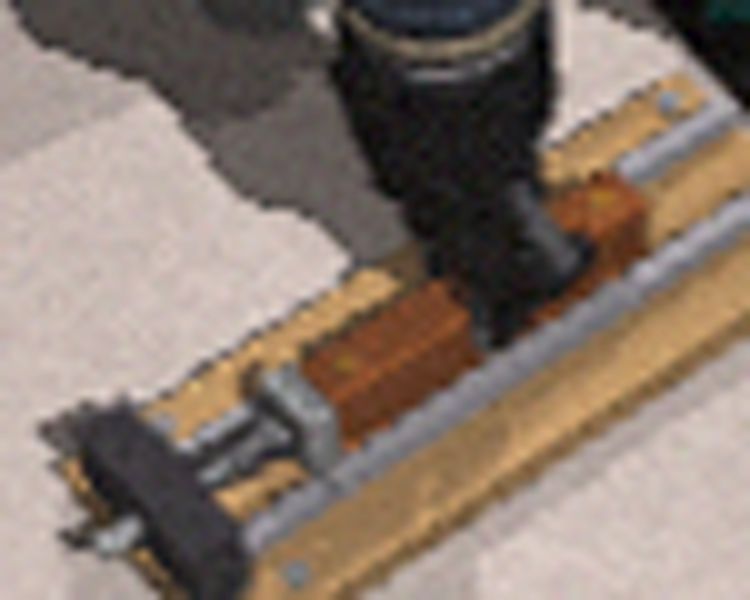

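The bar lies in the gap with its front end against the stop at (315,400). The scribed line on the near rail is at (330,485), still ahead of the stop's face. I unload the bed pressure a little to read the spring force cleanly.

Request:
move_arm(rows=[[0,0,0,0,0,-0.3,1],[0,0,0,0,0,-0.3,1],[0,0,0,0,0,-0.3,1]])

```text
t: 17.32
tcp_pos: [0.504, -0.2154, 0.0603]
tool_rot: [-0.053, 0.999, 0.001, -0.001]
force: [-4.9, -0.3, 1.9]
finger_gap: 0.263
gripper_force: 69.0
```

Request:
move_arm(rows=[[0,0,0,-2,0,0,1],[0,0,0,-4,0,0,1],[0,0,0,-6,0,0,1],[0,0,0,-6,0,0,1],[0,0,0,-6,0,0,1]])

```text
t: 17.73
tcp_pos: [0.5092, -0.2148, 0.0603]
tool_rot: [-0.053, 0.999, 0.001, -0.002]
force: [-7.7, -2.7, 4.6]
finger_gap: 0.262
gripper_force: 69.4
```

Request:
move_arm(rows=[[0,0,0,0,0,-0.2,1],[0,0,0,0,0,-0.2,1],[0,0,0,0,0,-0.2,1]])

```text
t: 17.98
tcp_pos: [0.5092, -0.2148, 0.0604]
tool_rot: [-0.053, 0.999, 0.001, -0.002]
force: [-6.4, -1.8, 2.4]
finger_gap: 0.266
gripper_force: 69.2
```

```bash
cat > stop.py <<'E'
from h import *
c,s_=np.cos(.1056),np.sin(.1056); F=[]
for n in ('scene','top'):
    q=snap(n); F.append(readout.sense()['force']); W=cloud(q)
    A=(W[...,0]*c+W[...,1]*s_)*1000; d=W[...,:2]-np.array([.5,-.2148]); L=(d[...,1]*c-d[...,0]*s_)*1000
    v,u=np.nonzero((abs(L)<17)&(A>530)&(A<600)&(W[...,2]>.043)&(W[...,2]<.066))
    P=[(u0,v0,*world(q,u0,v0,.0565)) for u0,v0 in zip(u,v)]
    I=q['img'].astype(int); red=np.array([I[p[1],p[0],0]-I[p[1],p[0],2] for p in P])
    if not len(P): continue
    a=np.array([p[2]*c+p[3]*s_ for p in P])*1000
    print(n,len(P),'bar front',np.round(np.percentile(a[red>30],[95,99]),1) if (red>30).any() else '','stop',np.round(np.percentile(a[red<15],[2,10,50]),1) if (red<15).any() else '')
for i in range(6): snap('scene'); F.append(readout.sense()['force'])
F=np.array(F); st=readout.sense(); p=np.array(st['tcp_pos'])*1000
print('F mean',F.mean(0).round(2),'axial',round(float((F.mean(0)[0]*c+F.mean(0)[1]*s_)),2),'tcp along',round(p[0]*c+p[1]*s_,2),'t',st['t'])
E
python3 stop.py
```

```text
scene 115 bar front [556.1 578.3] stop [559.  561.4 572.6]
top 4 bar front  stop [593.1 593.7 595.6]
F mean [-6.93 -2.06  2.42] axial -7.11 tcp along 483.69 t 18.3833
```

Request:
move_arm(rows=[[0,0,0,-2,0,-0.1,1],[0,0,0,-4,0,-0.2,1],[0,0,0,-5,0,-0.2,1],[0,0,0,-5,0,-0.2,1],[0,0,0,-5,0,-0.2,1]])

```text
t: 18.8
tcp_pos: [0.5134, -0.2143, 0.0604]
tool_rot: [-0.053, 0.999, 0.001, -0.003]
force: [-9.9, -2.8, 2.4]
finger_gap: 0.263
gripper_force: 69.2
```

```bash
python3 stop.py
```

```text
scene 110 bar front [558.9 559.3] stop [561.8 564.3 573.3]
top 7 bar front  stop [592.7 592.8 595.7]
F mean [-8.86 -3.19  2.71] axial -9.14 tcp along 487.96 t 19.2
```

Request:
move_arm(rows=[[0,0,0,0,0,-0.3,1],[0,0,0,0,0,-0.3,1],[0,0,0,0,0,-0.3,1]])

```text
t: 19.45
tcp_pos: [0.5134, -0.2143, 0.0605]
tool_rot: [-0.053, 0.999, 0.001, -0.003]
force: [-7.9, -3.0, 1.3]
finger_gap: 0.264
gripper_force: 68.9
```

```bash
python3 stop.py
```

```text
scene 108 bar front [558.8 559.3] stop [561.9 564.3 574.1]
top 9 bar front  stop [592.3 592.6 596.1]
F mean [-8.38 -3.3   0.81] axial -8.68 tcp along 487.94 t 19.85
```

Request:
move_arm(rows=[[0,0,0,0,-0.5,0,1],[0,0,0,0,-1,0,1],[0,0,0,0,-1,0,1]])

```text
t: 20.1
tcp_pos: [0.5134, -0.2145, 0.0605]
tool_rot: [-0.053, 0.999, 0.002, -0.003]
force: [-8.0, -0.9, 2.4]
finger_gap: 0.262
gripper_force: 69.1
```

```bash
python3 stop.py; python3 go.py 0 0 0 186.05 | head -1
```

```text
scene 113 bar front [559.1 560.3] stop [561.9 564.3 574.9]
top 7 bar front  stop [593.2 594.1 596.1]
F mean [-7.96 -1.05  1.52] axial -8.03 tcp along 487.93 t 20.5
turn [ 0.19 -0.33  0.05] shift [487.4 267.6  64.2]
```

Request:
move_arm(rows=[[0,0,0,-1.5,0,0,1],[0,0,0,-3,0,-0.1,1],[0,0,0,-4.3,-0.3,-0.1,1],[0,0,0,-4.3,-0.3,-0.1,1],[0,0,0,-4.3,-0.3,-0.1,1],[0,0,0,-4.3,-0.3,-0.1,1]])

```text
t: 21.0
tcp_pos: [0.5162, -0.2141, 0.0605]
tool_rot: [-0.053, 0.999, 0.002, -0.005]
force: [-11.4, -2.6, 3.1]
finger_gap: 0.265
gripper_force: 69.4
```

```bash
python3 stop.py;python3 - <<'E'
from h import *
b=snap('scene')['img'][145:190,178:228,::-1]; t=snap('top')['img'][145:190,310:360,::-1]
cv2.imwrite('pics/c9.png',np.clip(cv2.resize(b,(660,594),interpolation=cv2.INTER_CUBIC)*1.5,0,255).astype(np.uint8))
E
```

```text
scene 116 bar front [561.6 562.9] stop [564.5 567.  577.6]
top 7 bar front  stop [589.9 591.2 595.6]
F mean [-11.63  -2.37   3.53] axial -11.82 tcp along 490.75 t 21.4
```

View pics/c9.png

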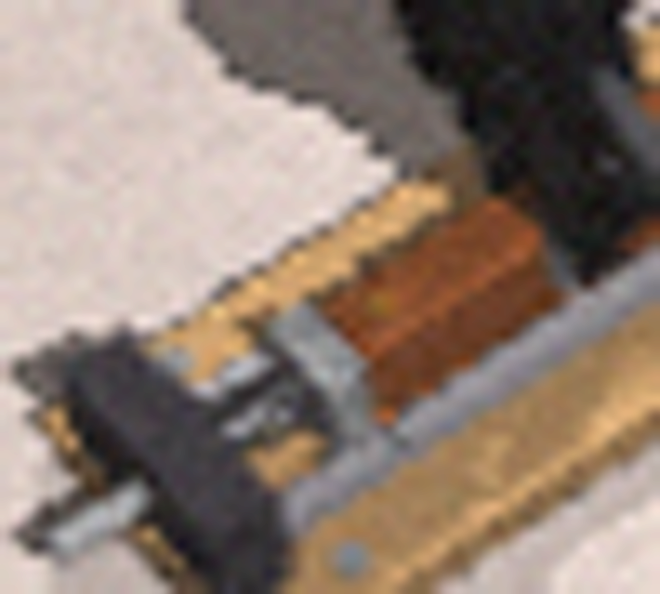

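The scribed line on the near rail is at crop (400,440), and the stop's face meets the bar near (370,410), close to the line. I unload the bed friction and compare numerically.

Request:
move_arm(rows=[[0,0,0,0,0,-0.4,1],[0,0,0,0,0,-0.4,1],[0,0,0,0,0,-0.4,1]])

```text
t: 21.75
tcp_pos: [0.5162, -0.2141, 0.0607]
tool_rot: [-0.053, 0.999, 0.002, -0.005]
force: [-11.3, -2.6, 1.7]
finger_gap: 0.264
gripper_force: 69.0
```

```bash
python3 stop.py;python3 - <<'E'
from h import *
c,s_=np.cos(.1056),np.sin(.1056)
def al(p): return round(float(p[0]*c+p[1]*s_)*1000,1)
q=snap('scene')
# scribe: darkest dip along the near rail's top, averaged over strips
g=cv2.cvtColor(q['img'],cv2.COLOR_RGB2GRAY).astype(np.float32); R=q['R']; t=np.array(q['tvec']).ravel()
for sg,l in ((-1,(-26,-22,-19)),(1,(19,22,26))):
    A=np.arange(545,585,1.); prof=[]
    for a in A:
        w=[]
        for k in l:
            x0=np.array([.5,-.2135]); a0=x0@[c,s_]; p=x0+np.array([c,s_])*(a/1000-a0)+np.array([-s_,c])*k/1000
            X=R@np.array([p[0],p[1],.03])+t; w.append(cv2.getRectSubPix(g,(1,1),(float(X[0]/X[2]*q['f']+q['cx']),float(X[1]/X[2]*q['f']+q['cy'])))[0,0])
        prof.append(np.mean(w))
    print(sg,[f'{a:.0f}:{v:.0f}' for a,v in zip(A,prof)][::2])
print('line by eye',al(world(q,178+400/13.2-.5,145+440/13.2-.5,.03)),'tilt',readout.sense()['tool_rot'])
E
```

```text
scene 118 bar front [561.8 563. ] stop [564.5 567.  576. ]
top 8 bar front  stop [589.6 589.7 595.4]
F mean [-10.98  -2.58   1.4 ] axial -11.19 tcp along 490.78 t 22.15
-1 ['545:63', '547:58', '549:54', '551:54', '553:57', '555:68', '557:83', '559:93', '561:94', '563:96', '565:97', '567:92', '569:77', '571:56', '573:46', '575:60', '577:75', '579:83', '581:88', '583:88']
1 ['545:88', '547:90', '549:94', '551:94', '553:93', '555:94', '557:90', '559:88', '561:83', '563:75', '565:76', '567:84', '569:89', '571:89', '573:90', '575:93', '577:93', '579:92', '581:92', '583:91']
line by eye 562.9 tilt [-0.05321081  0.99857075  0.00211931 -0.00453567]
```

The face is at about 563–564 and the scribe at about 563–564, so compression is about 20 mm. The wrist sags about 0.5° nose-down, so I level it.

Request:
move_arm(rows=[[0,-0.3,0,0,0,0.1,1],[0,-0.6,0,0,0,0.2,1],[0,-0.6,0,0,0,0.2,1],[0,-0.6,0,0,0,0.2,1]])

```text
t: 22.53
tcp_pos: [0.516, -0.2141, 0.0604]
tool_rot: [-0.053, 0.999, 0.002, 0.0]
force: [-10.9, -2.0, 1.4]
finger_gap: 0.264
gripper_force: 69.1
```

```bash
python3 stop.py; python3 go.py 0 0 0 186.05
```

```text
scene 118 bar front [561.8 563. ] stop [564.5 567.  576.9]
top 6 bar front  stop [589.8 590.9 595.4]
F mean [-10.97  -2.47   1.18] axial -11.17 tcp along 490.61 t 22.9333
turn [0.28 0.06 0.07] shift [490.4 267.6  61.2]
t 22.9333 tcp [ 0.516  -0.2141  0.0604] F [-10.87  -2.31   1.32] gap 0.2627235738528234 q [-0.6   0.74  1.74  0.01  0.67 -2.28]
```

Level now. A small hysteresis check (back 3 mm, then forward again) should separate friction from spring force.

Request:
move_arm(rows=[[0,0,0,1.5,0,0,1],[0,0,0,3,0,0,1],[0,0,0,3,0,0,1],[0,0,0,3,0,0,1]])

```text
t: 23.27
tcp_pos: [0.5144, -0.2144, 0.0604]
tool_rot: [-0.053, 0.999, 0.002, 0.002]
force: [-7.1, -1.0, -0.5]
finger_gap: 0.27
gripper_force: 68.7
```

```bash
python3 stop.py
```

```text
scene 114 bar front [559.8 561.7] stop [564.4 566.9 575.3]
top 3 bar front  stop [592.8 593.3 595.7]
F mean [-7.26 -0.93 -0.84] axial -7.31 tcp along 488.97 t 23.6667
```

Request:
move_arm(rows=[[0,0,0,-1,0,0,1],[0,0,0,-2,0,0,1],[0,0,0,-2,0,0,1],[0,0,0,-2,0,0,1]])

```text
t: 24.0
tcp_pos: [0.5148, -0.2142, 0.0604]
tool_rot: [-0.053, 0.999, 0.003, 0.0]
force: [-11.4, -3.2, 2.4]
finger_gap: 0.265
gripper_force: 69.3
```

```bash
python3 stop.py
```

```text
scene 115 bar front [561.4 561.9] stop [564.5 566.9 575.6]
top 3 bar front  stop [593.1 593.5 595.7]
F mean [-11.55  -2.98   1.79] axial -11.8 tcp along 489.32 t 24.4
```

Friction is about ±2 N, so the travel is the better measure. I compare the stop plate's position in the images against the rest picture, sub-pixel.

```bash
cat > prof.py <<'E'
from h import *
import pickle
c,s_=np.cos(.1056),np.sin(.1056); A=np.arange(525,600,.5)
def prof(q,g,l,z):
    R=q['R']; t=np.array(q['tvec']).ravel(); x0=np.array([.5,-.2135]); a0=x0@[c,s_]
    M=np.zeros((len(l),len(A),2),np.float32)
    for i,k in enumerate(l):
        for j,a in enumerate(A):
            p=x0+np.array([c,s_])*(a/1000-a0)+np.array([-s_,c])*k/1000
            X=R@np.array([p[0],p[1],z])+t; M[i,j]=X[0]/X[2]*q['f']+q['cx'],X[1]/X[2]*q['f']+q['cy']
    return cv2.remap(g,M[...,0],M[...,1],cv2.INTER_LINEAR).mean(0)
q=pickle.load(open('scene.pkl','rb')); g0=q['img'][...,2].astype(np.float32)
g1=np.mean([snap('scene')['img'][...,2].astype(np.float32) for _ in range(3)],0)
for nm,l in (('mid',np.arange(-11,12,2)),('+y',np.arange(5,13,1)),('-y',np.arange(-12,-4,1))):
    p0,p1=prof(q,g0,l,.057),prof(q,g1,l,.057)
    print(nm,'\n rest',[int(v) for v in p0[::4]],'\n now ',[int(v) for v in p1[::4]])
    # match of the plate (rest 540..562) at shifts
    i0=(A>=544)&(A<=560); best=[]
    for d in np.arange(12,26,.5):
        y=np.interp(A[i0]+d,A,p1); best.append((np.corrcoef(y,p0[i0])[0,1],d))
    print(' shift',sorted(best)[-3:])
# scribe: lines on both rail tops at rest picture
for l in (np.arange(18,26,1),np.arange(-26,-18,1)):
    p=prof(q,g0,l,.03); print('scribe',[f'{a:.0f}:{v:.0f}' for a,v in zip(A,p) if 554<a<580 and a==int(a)])
E
python3 prof.py
```

```text
mid 
 rest [84, 85, 83, 83, 82, 81, 82, 84, 83, 83, 91, 97, 100, 100, 99, 95, 83, 65, 50, 44, 45, 50, 54, 54, 53, 55, 62, 68, 71, 72, 72, 71, 69, 65, 62, 61, 59, 59] 
 now  [30, 30, 30, 31, 31, 31, 32, 32, 31, 30, 30, 31, 32, 31, 31, 30, 30, 30, 41, 60, 77, 87, 93, 99, 102, 87, 65, 52, 54, 66, 75, 76, 74, 69, 66, 67, 66, 66]
 shift [(np.float64(0.9236844973267381), np.float64(19.5)), (np.float64(0.9299663098692689), np.float64(20.5)), (np.float64(0.9432227883506336), np.float64(20.0))]
+y 
 rest [60, 59, 58, 59, 60, 60, 61, 61, 59, 66, 85, 96, 99, 99, 98, 97, 87, 69, 56, 50, 49, 48, 49, 54, 56, 52, 60, 68, 71, 77, 77, 73, 69, 67, 61, 55, 54, 53] 
 now  [31, 31, 32, 33, 33, 32, 32, 32, 31, 30, 31, 33, 34, 32, 31, 31, 31, 32, 40, 57, 75, 86, 94, 99, 99, 83, 65, 62, 74, 83, 83, 77, 75, 73, 64, 57, 57, 58]
 shift [(np.float64(0.8450142702465525), np.float64(20.0)), (np.float64(0.888672858557559), np.float64(19.5)), (np.float64(0.8895711583081743), np.float64(19.0))]
-y 
 rest [98, 104, 105, 103, 98, 93, 93, 98, 101, 99, 98, 98, 99, 100, 99, 91, 77, 60, 47, 43, 49, 66, 75, 70, 61, 64, 78,
[... 184 characters left out ...]
, 91, 85, 89, 86, 88]
 shift [(np.float64(0.9525362433240766), np.float64(21.0)), (np.float64(0.955374123952722), np.float64(20.0)), (np.float64(0.9644627764514967), np.float64(20.5))]
scribe ['555:93', '556:91', '557:89', '558:88', '559:86', '560:82', '561:77', '562:72', '563:69', '564:69', '565:71', '566:74', '567:77', '568:80', '569:82', '570:83', '571:82', '572:82', '573:83', '574:83', '575:84', '576:85', '577:86', '578:86', '579:87']
scribe ['555:44', '556:46', '557:50', '558:55', '559:60', '560:62', '561:62', '562:60', '563:59', '564:58', '565:60', '566:64', '567:70', '568:76', '569:80', '570:83', '571:84', '572:84', '573:84', '574:83', '575:82', '576:82', '577:83', '578:84', '579:84']
```

Request:
move_arm(rows=[[0,0,0,-0.8,0,0,1],[0,0,0,-1.6,0,0,1],[0,0,0,-1.6,0,0,1],[0,0,0,-1.2,0,0,1],[0,0,0,-1,0,0,1],[0,0,0,-1,0,0,1],[0,0,0,-1,0,0,1]])

```text
t: 25.13
tcp_pos: [0.5157, -0.2141, 0.0604]
tool_rot: [-0.053, 0.999, 0.003, 0.0]
force: [-10.9, -2.8, 2.5]
finger_gap: 0.261
gripper_force: 69.2
```

```bash
python3 stop.py; python3 prof.py | grep -v scribe; python3 go.py 0 0 0 186.05
```

```text
scene 108 bar front [561.9 563. ] stop [564.4 566.5 575.3]
top 5 bar front  stop [593.1 593.5 595.4]
F mean [-11.85  -3.2    1.73] axial -12.12 tcp along 490.28 t 25.5333
mid 
 rest [84, 85, 83, 83, 82, 81, 82, 84, 83, 83, 91, 97, 100, 100, 99, 95, 83, 65, 50, 44, 45, 50, 54, 54, 53, 55, 62, 68, 71, 72, 72, 71, 69, 65, 62, 61, 59, 59] 
 now  [30, 29, 29, 30, 30, 30, 31, 32, 32, 31, 31, 31, 31, 31, 31, 31, 30, 30, 34, 51, 74, 88, 93, 96, 98, 93, 77, 58, 48, 50, 59, 67, 74, 78, 77, 74, 68, 66]
 shift [(np.float64(0.9582376846029134), np.float64(21.5)), (np.float64(0.9729841189611993), np.float64(20.5)), (np.float64(0.9786224650899296), np.float64(21.0))]
+y 
 rest [60, 59, 58, 59, 60, 60, 61, 61, 59, 66, 85, 96, 99, 99, 98, 97, 87, 69, 56, 50, 49, 48, 49, 54, 56, 52, 60, 68, 71, 77, 77, 73, 69, 67, 61, 55, 54, 53] 
 now  [31, 30, 31, 33, 32, 31, 31, 33, 32, 32, 33, 31, 30, 30, 31, 31, 32, 31, 34, 54, 79, 90, 95, 98, 100, 96, 81, 61, 48, 47, 53, 60, 64, 70, 68, 65, 64, 63]
 shift [(np.float64(0.9461228391066226), np.float64(19.5)), (np.float64(0.9743763496155202), np.float64(20.5)), (np.float64(0.9859278369807266), np.float64(20.0))]
-y 
 rest [98, 104, 105, 103, 98, 93, 93, 98, 101, 99, 98, 98, 99, 100, 99, 91, 77, 60, 47, 43, 49, 66, 75, 70, 61, 64, 78, 91, 96, 93, 90, 92, 92, 85, 79, 81, 79, 81] 
 now  [31, 30, 29, 29, 31, 31, 31, 32, 32, 29, 29, 32, 34, 35, 33, 31, 31, 32, 36, 49, 71, 85, 90, 91, 92, 86, 70, 54, 50, 58, 77, 94, 104, 107, 104, 101, 91, 89]
 shift [(np.float64(0.9286269116443017), np.float64(22.0)), (np.float64(0.9515141435055836), np.float64(21.5)), (np.float64(0.9517633847172595), np.float64(21.0))]
turn [0.29 0.03 0.06] shift [490.  267.5  61.5]
t 25.6833 tcp [ 0.5157 -0.2141  0.0604] F [-11.26  -3.29   1.21] gap 0.26733077101544794 q [-0.6   0.74  1.74  0.01  0.67 -2.28]
```

```bash
python3 -c "
from station import order
print(order.sign_off())"
```

```text
the job is handed in; nothing more can be done
None
```

I've handed the job in. The cap is standing in the recess, and the gripper is still holding the bar flat between the rails against the stop. The stop is pushed in about 19.5–20 mm, or roughly 10 N. The wrist reads about 12 N, and I put the extra down to friction.

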